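# Snap the setting rod into the clip rack

## Robot

A 7-joint arm with a two-finger parallel gripper is mounted at the origin on a cart in front of the work surface, level with it; the furniture and walls round the work are solid. World frame = base frame: x ahead of the robot, y to its left, z up, the work surface at z = 0. Lengths are in m, angles in rad, forces in N, time in s.
With the tool pointing down it reaches from about 0.35 to 0.9 m from the base axis. Payload 8.1 kg.
Tool frame: the origin (TCP) lies on the centre line of the jaws, within the pads' length; the fingertips stand 19 mm ahead of it and the grasp point (between the pads) is the TCP (arm.tip_reach is the distance from the TCP to the fingertips, in m); z points along the fingers, y is the line along which they close (so a half turn about z gives the same grasp; the last joint's range is limited). The gripper opens to 92 mm and grips with 3 to 60 N. Pads are 19 mm wide; open, the fingers measure 130 mm over their backs; the gripper's body (75 mm by 190 mm) begins 47 mm behind the grasp point.
Start: joints at [1.033, 0.434, 0.025, 1.573, -0.012, 1.134, -0.075], TCP at [0.263, -0.567, 0.246] pointing down, gripper open.
Joint ranges: [-2.62, 2.62], [-0.44, 2.09], [-1.27, 1.32], [0.08, 2.57], [-1.32, 4.46], [0.12, 2], [-2.74, 2.74]. Speed limits (rad/s): [2.22, 2.22, 3.01, 3.01, 3.14, 3.14, 3.14].

## Interface

Orientations are given as a rotation vector (axis times angle).
In Python, from cell import arm gives the robot as it stands.
- The arm moves only by the tool arm_command, never from a script. Its argument "targets" is a list that holds one entry, the list of rows, each a list of 6 numbers: the shift along the tool's x, y, z in m, then the turn, a rotation vector about the tool's x, y, z in rad. A call has 1 to 10 rows; each row shifts and turns the commanded pose from where the row before left it, along the tool's axes as they then stand; what a row does not reach is not made up. A row lasts 1/8 s, in which the tool goes at most 62.5 mm and 10.7 degrees, less where a joint would pass 70% of its speed; a pose out of reach is approached as far as the arm can. A call with a gripper value outside its range is refused whole. "jaw" is the finger opening in m, from 0 to 0.0918, set as the call begins (left out, the last holds). The fingers move at their own pace and stop on an object; "newtons" is the grip in N (left out, the last holds). Time passes only in rows, so rows that do not move let the fingers close. It gives the time, the measured TCP pose, the force, the opening and the grip force at its end, in the units of the state.
- arm.observe(): the state, without advancing time (a new reading comes with each control period).
- arm.get_image(name): name is "scene" or "top" or "wrist"; returns a dict with "pixels" (480x640x3 uint8, red, green, blue), "z_map" (480x640 float32, m along the optical axis (not along the pixel's ray), 0 where there is no reading), "fx", "fy", "cx", "cy" (pixels), "xyz" and "rotation" of the camera in the world; the wrist camera has in their place "T_tool_cam" (4x4, takes a point from camera to tool coordinates, whose origin is the TCP and whose axes are the flange's). Camera axes: x right, y down, z forward; pixel columns grow to the right and rows downward; lengths in m; the calibration is good to about 2 mm. A picture is of the moment at which its call begins: read the wrist's pose just before it.
- arm.sign_off(): hands the job in; it is judged then, once.
The state is a dict: "clock": time; "joints": joint angles; "dq": joint speeds; "joint_efforts": joint torques, N m; "position": TCP position; "ee_rot": TCP orientation; "force": force on the tool from outside, world axes, zero at the start; "ft_torque": the same for the moment, N m; "width": opening from 0.0 (shut) to 1.0 (fully open); "gripper_force": force on a finger pad.
Only numpy, scipy, OpenCV 4.12 (cv2) and the standard library are available. Lean on these libraries where they do the work, as an engineer would, in place of code of your own. Each camera call takes 0.05 s, during which the arm holds its last target. There are 200 camera calls.

## Task

Put the setting rod away: lift it out of its wooden cradle and press it into both spring clips of the sloping rack under the light bar, centred between them, until it snaps home at both ends. Stop pushing once it has snapped home, so that the rubber cushions behind it are not crushed, then let go; leave the other things on the desk alone.

Things in the scene. Friction and masses are not known exactly. Their poses are not given: they have to be found in the camera images.
- rod: Setting rod, 180 mm long, 0.25 kg: round steel bar of 16 mm diameter with a black plastic grip sleeve (26 mm diameter, 50 mm long) round its middle. Origin at its centre, y along its axis (both ends alike). At the start it lies level, 50 mm above the desk, in two V notches of the cradle, 62 mm either side of its middle; the sleeve is free to be gripped between them.
- cradle: Fixed plywood cradle, 70 x 165 mm base plate 12 mm thick with two V-notched posts 62 mm either side of the middle, 41 mm thick in x, tops 53 mm above the desk. Origin under its centre on the desk, z up, y along the rod.
- rack: Fixed grey and aluminium rack, base 180 (x) x 230 (y) mm. A board 150 mm long slopes up at 35 degrees away from the rack's front (-x); over it stands a bar with two spring clips, above it hangs a light bar on two posts at y = +-108 mm, x = 76 mm. Origin under the centre of the base on the desk, x level, away from the front, y along the clipped rod, z up.
- light_bar (a point): Middle of the lower front edge of the rack's level light bar, 268 mm above the desk; the bar reaches from here 38 mm to the rack's +x, 115 mm to either side and 20 mm up. It hangs right over the clips, so they are reached only with the tool tilted about 35 degrees, along the board's normal. Axes as the rack's.
- rack_mid (a point): Nominal middle of the clipped rod's axis, 64 mm off the board. Axes are the rack's; the board's normal in them is (-0.574, 0, 0.819), and the rod, parallel to y, goes in against it. The clip bar's stand-off differs every time and is not measured: the snapped-in axis lies 15 mm nearer the board to 15 mm farther along the normal. Below that axis are 39 mm free to the bar under the sleeve.
- clip_left (a point): Nominal place of the rod's axis in the clip on the rack's +y side, 62 mm from the middle (same unknown stand-off). The clip is 16 mm wide: two sprung steel jaws, up and down the slope, with rounded lips 11 mm apart and 7 mm above the seated axis, and flared mouths reaching 18 mm above it. The rod (16 mm) must spread the lips to pass. Axes as the rack's.
- clip_right (a point): The same for the clip on the rack's -y side. Going in, the two clips together resist from 14 mm before home with a peak of about 8 to 16 N 10 to 12 mm before home; 7 mm before home the resistance is gone (the snap: the jaws close over the rod and draw it in), and from 2 mm before home the cushions push back.
- cushion_left (a joint): Rubber cushion, sprung, at the bottom of the clip on the rack's +y side: how far it is pressed in, in m. 0 with no rod, about 0.002 with the rod snapped in and let go, crushed beyond 0.0065, stop at 0.009. Resists with 1.5 N per mm.
- cushion_right (a joint): The same for the clip on the rack's -y side.
- ring_gauge: Bystander: knurled steel ring, 54 mm diameter, 18 mm high; origin under its centre.
- marker: Bystander: white and red marker pen, 112 mm long; origin under its middle, y along it.
- screwdriver: Bystander: precision screwdriver with red handle, 143 mm long; origin under its middle, y along it.
- caliper: Bystander: digital caliper, 235 mm long; origin under its middle, y along it.
- plug_gauge: Bystander: white plug gauge, 105 mm long; origin under its middle, y along it.
- mouse: Bystander: black computer mouse, 104 x 58 x 37 mm; origin under its middle.
Not all that is in view belongs to the job. Leave any turquoise look-alike of the rod alone.

How it is judged:
At the end, for the whole second after the job is handed in: The rod sits snapped into both clips, at rest and let go: held by the jaws against both cushions (each pressed in 1 to 4 mm), parallel to the rack's y within 0.06 rad, its middle within 15 mm of midway between the clips (value of joint cushion_left between 0.001 and 0.004 m and value of joint cushion_right between 0.001 and 0.004 m and angle between the y axis of rod and the y axis of rack, either way round below 0.06 rad and y of rod in the frame of rack_mid between -0.015 and 0.015 m and distance between rod and rack_mid below 0.025 m and linear speed of rod below 0.02 m/s); the robot touches nothing.
It fails at once if a cushion is crushed (pressed in more than 6.5 mm) (value of joint any of cushion_left, cushion_right above 0.0065 m).
It fails at once if a bystander is moved by more than 30 mm (distance of any of ring_gauge, marker, screwdriver, caliper, plug_gauge, mouse from where it was at the start of the episode above 0.03 m).
It also fails if it takes over 64 s, if anything falls off the work surface, if the arm or the gripper's body presses on something with over 40 N, if the wrist force passes 120 N, or if a joint passes its speed limit or range.

## Working session

There is one attempt and no reset: what is moved stays moved. The work goes in short steps, Python scripts to look and compute and a tool call to move; the robot and the scene stay as the last step left them, time stands still between calls to the robot, and variables do not carry over. Pictures are saved under pics/ and viewed, at most 10 in all, crops included, and the job is handed in when it is done.

Besides the shell and the picture viewer there is one more tool, called after "Emit:" as name([rows], argument=value, ...), one row to a line, values as JSON. arm_command: Moves the arm, as the interface text tells. Its arguments: {"type":"object","properties":{"targets":{"type":"array","items":{"type":"array","items":{"type":"array","items":{"type":"number"}}}},"jaw":{"type":"number"},"newtons":{"type":"number"}},"required":["targets"]}

```bash
ls; mkdir -p pics; python3 - <<'E'
from cell import arm
import cv2,numpy as np,pickle
s=arm.observe();print({k:np.round(v,3) for k,v in s.items()})
for n in("scene","top"):
    im=arm.get_image(n);pickle.dump(im,open(f"{n}.pkl","wb"))
    cv2.imwrite(f"pics/{n}1.png",im["pixels"][:,:,::-1]);print(n,im["fx"],im["cx"],im["cy"],im["xyz"],np.round(im["rotation"],3))
E
```

```text
pics
{'clock': np.float64(0.0), 'joints': array([ 1.033,  0.435,  0.025,  1.574, -0.012,  1.134, -0.075]), 'dq': array([ 0.   ,  0.   , -0.   ,  0.   ,  0.002, -0.001, -0.001]), 'joint_efforts': array([ 1.0000e-03, -6.6784e+01,  9.8600e-01, -3.1445e+01, -6.0000e-02,
        4.3000e-02,  0.0000e+00]), 'position': array([ 0.263, -0.566,  0.245]), 'ee_rot': array([-3.066e+00, -6.770e-01,  1.000e-03]), 'force': array([ 0.279, -0.026,  0.096]), 'ft_torque': array([-0.055,  0.039, -0.   ]), 'gripper_force': np.float64(0.0), 'width': np.float64(1.005)}
scene 525.6349902700946 311.72719122070725 237.14329756389643 [-0.64322516  1.22722299  1.11462127] [-0.889  2.253 -1.344]
top 537.7649022694375 312.63797787692073 240.99324107965322 [ 0.22624561 -0.04176567  1.73405902] [-2.109  2.135 -0.226]
```

View pics/scene1.png

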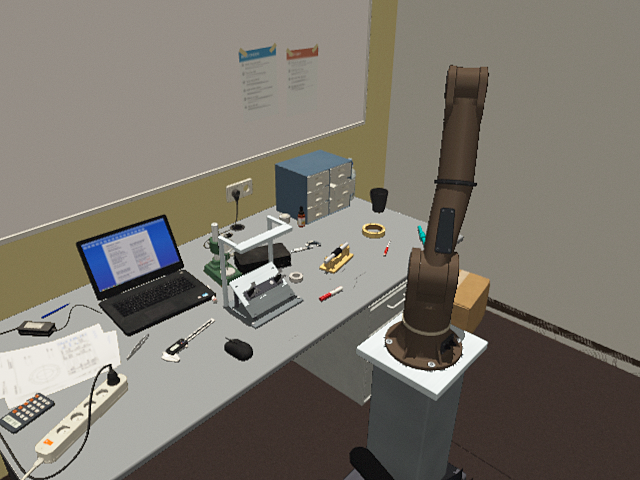

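View pics/top1.png

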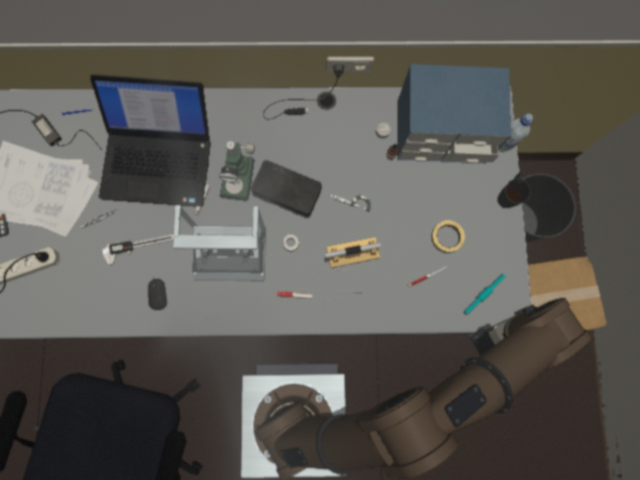

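The rod (steel with black sleeve, in the yellow cradle) is at top (353,251) and scene (337,257). Candidates that could be mistaken for it: the turquoise look-alike at top (485,294), the screwdriver at (428,276), the plug gauge at (350,202) and the marker at (295,295). I choose the one in the cradle. The rack is at top (225,245), with its light bar at (215,241).

```bash
cat > h.py <<'E'
import numpy as np,cv2,pickle
from scipy.spatial.transform import Rotation as R
def cloud(im,T=None):
    z=im["z_map"];v,u=np.mgrid[:480,:640]
    P=np.stack([(u-im["cx"])/im["fx"]*z,(v-im["cy"])/im["fy"]*z,z],-1)
    if T is None: Rm,t=R.from_rotvec(im["rotation"]).as_matrix() if np.shape(im["rotation"])!=(3,3) else im["rotation"],np.array(im["xyz"])
    else: Rm,t=T[:3,:3],T[:3,3]
    W=P@Rm.T+t; W[z==0]=np.nan; return W
def line(p):
    c=p.mean(0);_,s,V=np.linalg.svd(p-c);d=V[0];t=(p-c)@d
    return c,d,t.min(),t.max()
E
python3 - <<'E'
from h import *
np.set_printoptions(precision=4,suppress=True)
top=pickle.load(open("top.pkl","rb"));sc=pickle.load(open("scene.pkl","rb"))
W=cloud(top);g=lambda a,b:W[b,a]
print("desk",g(320,320),g(140,310))
def roi(W,u0,u1,v0,v1,z0,z1):
    m=np.zeros(W.shape[:2],bool);m[v0:v1,u0:u1]=1
    return m&(W[...,2]>z0)&(W[...,2]<z1)
for n,a in dict(rod=(315,395,230,275,.045,.09),ltop=(165,270,200,260,.27,.31)).items():
    m=roi(W,*a);p=W[m];c,d,lo,hi=line(p[:,:2])
    r=cv2.minAreaRect(p[:,:2].astype(np.float32));print(n,m.sum(),c,d,lo,hi,p[:,2].min(),p[:,2].max(),r)
Ws=cloud(sc)
for n,a in dict(rod=(310,365,235,280,.03,.09),ltop=(210,300,210,260,.265,.31)).items():
    m=roi(Ws,*a);p=Ws[m];c,d,lo,hi=line(p[:,:2])
    r=cv2.minAreaRect(p[:,:2].astype(np.float32));print("scene",n,m.sum(),c,d,lo,hi,np.percentile(p[:,2],[1,50,99]),r)
px=top["pixels"];m=roi(W,315,395,230,275,.04,.09)&(px.max(2)<70);print("sleeve",m.sum(),W[m].mean(0))
im=cv2.resize(px[180:310,160:460],None,fx=2.66,fy=2.66,interpolation=3);cv2.imwrite("pics/crop.png",im[:,:,::-1])
E
```

```text
desk [ 0.3187 -0.0867  0.0028] [ 0.3581  0.4886 -0.0025]
rod 391 [ 0.5368 -0.1924] [ 0.1856 -0.9826] -0.08992966907673011 0.0895470511230702 0.04528783912094125 0.06987662164737762 ((0.5373523831367493, -0.19215604662895203), (0.040188729763031006, 0.1794508844614029), 9.841287612915039)
ltop 1529 [0.5337 0.2062] [-0.032  -0.9995] -0.11528384266228221 0.11621177873635755 0.27076218464731006 0.2990253975024737 ((0.5626028180122375, 0.20487597584724426), (0.2313132882118225, 0.12083766609430313), 88.3505859375)
scene rod 200 [ 0.5265 -0.1844] [-0.1862  0.9825] -0.10678652029159554 0.08484771273570385 [0.0318 0.0493 0.0609] ((0.5327093005180359, -0.19455856084823608), (0.044813696295022964, 0.19176247715950012), 12.171875953674316)
scene ltop 784 [0.5277 0.2178] [0.0248 0.9997] -0.13159204035995975 0.11004712652751136 [0.2683 0.2836 0.2903] ((0.5557298064231873, 0.20685425400733948), (0.24168960750102997, 0.13178154826164246), 87.05970764160156)
sleeve 79 [ 0.5328 -0.1932  0.0607]
```

View pics/crop.png

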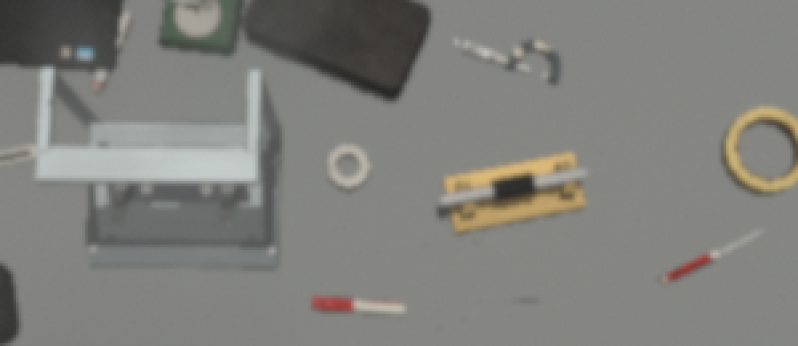

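The crop shows steel ends, a black sleeve and the yellow cradle at (513,187), so the choice is confirmed. Next I fit the rack better and plan the approach.

```bash
cat >> h.py <<'E'
def plan(p,Rm,p2,R2,n=None):
    """rows (tool-frame shift+turn) from pose to pose, straight in world, constant turn rate"""
    w=(R.from_matrix(Rm).inv()*R.from_matrix(R2)).as_rotvec();D=np.array(p2)-p
    k=n or int(np.ceil(max(np.linalg.norm(D)/.06,np.linalg.norm(w)/.18,1)))
    rows=[]
    for i in range(k):
        Ri=Rm@R.from_rotvec(w*i/k).as_matrix();rows.append(np.r_[Ri.T@D/k,w/k])
    return np.round(rows,4).tolist()
def frame(z,x):  # tool axes from z and approximate x
    z=z/np.linalg.norm(z);x=x-z*(x@z);x/=np.linalg.norm(x);return np.stack([x,np.cross(z,x),z],1)
E
python3 - <<'E'
from h import *
from cell import arm
np.set_printoptions(precision=4,suppress=True)
top=pickle.load(open("top.pkl","rb"));W=cloud(top)
s=arm.observe();Rm=R.from_rotvec(s["ee_rot"]).as_matrix();print(Rm)
# light bar top rows
for u in range(178,260,10):
    col=W[215:262,u];k=np.where((col[:,2]>.278)&(col[:,2]<.31))[0];print(u,k[[0,-1]]+215,col[k[-1]],col[k[-1],0]-col[k[0],0],end=' ; ')
print()
for u in (195,210,225,240,255): 
    print(u,[tuple(np.round(W[v,u],3)) for v in range(250,284,3)])
b=W[251:266,205:252].reshape(-1,3)
c=b.mean(0);n=np.linalg.svd(b-c)[2][2];print("board",c,n*np.sign(n[2]))
rc=np.array([.535,-.1925,.15]);yaw=np.arctan2(.186,.983);ry=np.array([-.186,.983,0])
for sg in(1,-1):
    R2=frame(np.array([0,0,-1.]),sg*ry)
    print("turn",(R.from_matrix(Rm).inv()*R.from_matrix(R2)).as_rotvec(),*plan(s["position"],Rm,rc,R2),sep="\n")
c=W[455:456,480:640]
E
```

```text
[[ 0.907   0.4212 -0.0007]
 [ 0.4212 -0.907   0.0012]
 [-0.0002 -0.0014 -1.    ]]
178 [215 247] [0.506  0.3054 0.287 ] -0.09062724555048074 ; 188 [234 247] [0.5067 0.2792 0.2821] -0.03541718160169727 ; 198 [234 248] [0.5042 0.2524 0.2789] -0.03795460400570605 ; 208 [235 247] [0.5051 0.2236 0.2872] -0.03274453352955964 ; 218 [235 248] [0.5031 0.1972 0.2816] -0.03523804034527578 ; 228 [235 248] [0.5022 0.1693 0.2847] -0.03649690858300392 ; 238 [235 248] [0.5025 0.1424 0.2813] -0.034234149767956024 ; 248 [235 248] [0.5023 0.1151 0.2808] -0.034864537038400645 ; Traceback (most recent call last):
  File "<stdin>", line 8, in <module>
IndexError: index 0 is out of bounds for axis 0 with size 0
```

```bash
python3 - <<'E'
from h import *
from cell import arm
np.set_printoptions(precision=4,suppress=True)
top=pickle.load(open("top.pkl","rb"));W=cloud(top)
s=arm.observe();Rm=R.from_rotvec(s["ee_rot"]).as_matrix()
for u in (210,225,240): 
    print(u,[tuple(np.round(W[v,u],3)) for v in range(249,284,3)])
L=W[215:262,165:265];p=L[(L[...,2]>.278)&(L[...,2]<.30)];print("lightbar y",p[:,1].min(),p[:,1].max())
rc=np.array([.535,-.1925,.16]);ry=np.array([-.186,.983,0])
R2=frame(np.array([0,0,-1.]),ry)
print((R.from_matrix(Rm).inv()*R.from_matrix(R2)).as_rotvec(),*plan(s["position"],Rm,rc,R2),sep="\n")
E
```

```text
210 [(np.float64(0.538), np.float64(0.255), np.float64(0.082)), (np.float64(0.531), np.float64(0.257), np.float64(0.068)), (np.float64(0.523), np.float64(0.259), np.float64(0.059)), (np.float64(0.515), np.float64(0.26), np.float64(0.051)), (np.float64(0.506), np.float64(0.26), np.float64(0.045)), (np.float64(0.499), np.float64(0.262), np.float64(0.034)), (np.float64(0.488), np.float64(0.261), np.float64(0.039)), (np.float64(0.483), np.float64(0.266), np.float64(0.009)), (np.float64(0.472), np.float64(0.264), np.float64(0.018)), (np.float64(0.464), np.float64(0.266), np.float64(0.005)), (np.float64(0.455), np.float64(0.267), np.float64(0.001)), (np.float64(0.445), np.float64(0.267), np.float64(-0.002))]
225 [(np.float64(0.539), np.float64(0.209), np.float64(0.078)), (np.float64(0.529), np.float64(0.209), np.float64(0.077)), (np.float64(0.522), np.float64(0.21), np.float64(0.065)), (np.float64(0.515), np.float64(0.213), np.float64(0.047)), (np.float64(0.507), np.float64(0.214), np.float64(0.037)), (np.float64(0.498), np.float64(0.214), np.float64(0.034)), (np.float64(0.489), np.float64
[... 826 characters left out ...]
at64(0.17), np.float64(0.004)), (np.float64(0.462), np.float64(0.169), np.float64(0.013)), (np.float64(0.453), np.float64(0.17), np.float64(0.006)), (np.float64(0.443), np.float64(0.169), np.float64(0.005))]
lightbar y 0.08954271824040519 0.3207906147229983
[-0.0013 -0.0008 -1.3231]
[0.0505, -0.0281, 0.0107, -0.0002, -0.0001, -0.1654]
[0.0545, -0.0194, 0.0107, -0.0002, -0.0001, -0.1654]
[0.0569, -0.0101, 0.0106, -0.0002, -0.0001, -0.1654]
[0.0578, -0.0006, 0.0106, -0.0002, -0.0001, -0.1654]
[0.0571, 0.0089, 0.0106, -0.0002, -0.0001, -0.1654]
[0.0549, 0.0182, 0.0106, -0.0002, -0.0001, -0.1654]
[0.0511, 0.027, 0.0106, -0.0002, -0.0001, -0.1654]
[0.046, 0.035, 0.0106, -0.0002, -0.0001, -0.1654]
```

Emit:
arm_command([
  [[0.0505,-0.028,0.0105,0,0,-0.1654],[0.0545,-0.0195,0.0105,0,0,-0.1654],[0.057,-0.01,0.0105,0,0,-0.1654],[0.058,-0.0005,0.0105,0,0,-0.1654],[0.057,0.009,0.0105,0,0,-0.1654],[0.055,0.018,0.0105,0,0,-0.1654],[0.051,0.027,0.0105,0,0,-0.1654],[0.046,0.035,0.0105,0,0,-0.1654],[0,0,0,0,0,0],[0,0,0,0,0,0]],
], jaw=0.0918, newtons=50)

```text
clock: 1.35
position: [0.535, -0.1934, 0.1613]
ee_rot: [-2.005, -2.418, 0.001]
force: [0.1, -1.1, 0.4]
width: 1.002
gripper_force: 0.0
```

```bash
cat >> h.py <<'E'
def wrist(arm,name):
    s=arm.observe();im=arm.get_image("wrist");T=np.eye(4);T[:3,:3]=R.from_rotvec(s["ee_rot"]).as_matrix();T[:3,3]=s["position"]
    im["s"]=s;im["T"]=T@np.array(im["T_tool_cam"]);pickle.dump(im,open(name+".pkl","wb"));cv2.imwrite(f"pics/{name}.png",im["pixels"][:,:,::-1]);return s,im,cloud(im,im["T"])
E
python3 - <<'E'
from h import *
from cell import arm
np.set_printoptions(precision=4,suppress=True)
s,im,W=wrist(arm,"w1");print(s["position"],R.from_rotvec(s["ee_rot"]).as_matrix(),s["joints"],s["clock"],im["T"],im["fx"],im["T_tool_cam"],sep="\n")
px=im["pixels"]
m=(W[...,2]>.054)&(W[...,2]<.075)&(px.max(2)<75)&(np.hypot(W[...,0]-.535,W[...,1]+.1925)<.06);print("sleeve",m.sum(),W[m].mean(0),cv2.minAreaRect(W[m][:,:2].astype(np.float32)))
sat=px.max(2).astype(int)-px.min(2)
m=(W[...,2]>.045)&(W[...,2]<.075)&(sat<25)&(np.hypot(W[...,0]-.535,W[...,1]+.1925)<.12);print("rod",m.sum(),line(W[m][:,:2]),cv2.minAreaRect(W[m][:,:2].astype(np.float32)))
E
```

```text
[ 0.535  -0.1934  0.1613]
[[-0.185   0.9827 -0.0012]
 [ 0.9827  0.185  -0.0002]
 [-0.     -0.0012 -1.    ]]
[ 0.5329  0.463  -0.387   1.7888  0.2121  0.9318  0.2414]
1.35
[[ 0.9825  0.1773  0.0573  0.5204]
 [ 0.1863 -0.9342 -0.3044 -0.11  ]
 [-0.0005  0.3097 -0.9508  0.3016]
 [ 0.      0.      0.      1.    ]]
429.24569394556977
[[ 0.0013 -0.9508 -0.3097  0.0847]
 [ 1.      0.001   0.0011  0.0008]
 [-0.0008 -0.3097  0.9508 -0.1402]
 [ 0.      0.      0.      1.    ]]
sleeve 3223 [ 0.5361 -0.1907  0.0616] ((0.5368030071258545, -0.19326721131801605), (0.02526998147368431, 0.052474237978458405), 11.21062183380127)
rod 8308 (array([ 0.5342, -0.1803]), array([ 0.1874, -0.9823]), np.float64(-0.07743791380614612), np.float64(0.09457735379712982)) ((0.5357425808906555, -0.1885978877544403), (0.02842969074845314, 0.17221178114414215), 6.280287265777588)
```

View pics/w1.png

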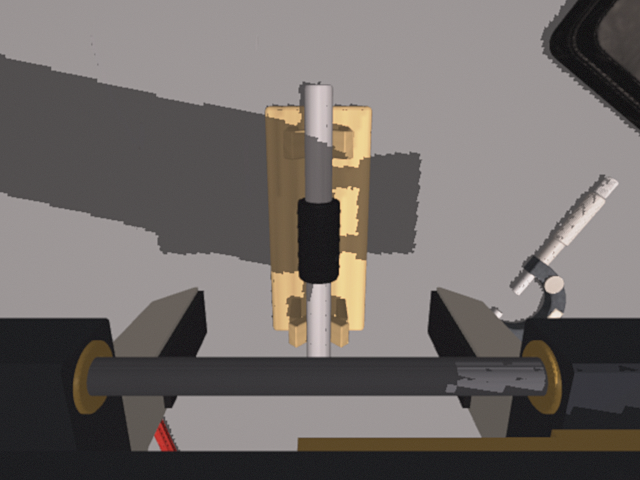

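The sleeve is at pixel (319,241), centred between the fingers, and the rod is vertical in the image, so it is aligned. The measured centre (0.536,-0.192) with its top at 0.062 fits. Descend and grip.

Emit:
arm_command([
  [[0.001,0.001,0.03,0,0,0],[0,0,0.03,0,0,0],[0,0,0.026,0,0,0],[0,0,0.015,0,0,0],[0,0,0.01,0,0,0],[0,0,0,0,0,0]],
])

```text
clock: 2.15
position: [0.5361, -0.1922, 0.0506]
ee_rot: [-2.005, -2.418, 0.001]
force: [0.0, -0.6, -0.7]
width: 1.002
gripper_force: 0.0
```

Emit:
arm_command([
  [[0,0,0,0,0,0],[0,0,0,0,0,0],[0,0,0,0,0,0],[0,0,0,0,0,0],[0,0,0,0,0,0],[0,0,0,0,0,0]],
], jaw=0.015, newtons=50)

```text
clock: 2.9
position: [0.5364, -0.1918, 0.0507]
ee_rot: [2.004, 2.419, 0.0]
force: [0.5, -0.4, 0.1]
width: 0.397
gripper_force: 0.0
```

Emit:
arm_command([
  [[0,0,0,0,0,0],[0,0,0,0,0,0],[0,0,0,0,0,0],[0,0,0,0,0,0],[0,0,0,0,0,0]],
])

```text
clock: 3.52
position: [0.5356, -0.1919, 0.0506]
ee_rot: [-2.004, -2.418, 0.002]
force: [-5.5, -0.9, 3.5]
width: 0.271
gripper_force: 50.0
```

```bash
python3 - <<'E'
from h import *
from cell import arm
s=arm.observe();Rm=R.from_rotvec(s["ee_rot"]).as_matrix()
z=R.from_rotvec([0,0,-.03]).apply([.574,0,-.819]);x=R.from_rotvec([0,0,-.03]).apply([0,1,0])
p=s["position"]+[0,0,.13]
print(*plan(p,Rm,[.42,.205,.235],frame(z,x),10),sep="\n")
E
```

```text
[0.0411, -0.004, -0.0054, -0.061, -0.0066, 0.021]
[0.041, -0.0045, -0.006, -0.061, -0.0066, 0.021]
[0.0409, -0.005, -0.0065, -0.061, -0.0066, 0.021]
[0.0407, -0.0054, -0.0071, -0.061, -0.0066, 0.021]
[0.0406, -0.0058, -0.0077, -0.061, -0.0066, 0.021]
[0.0404, -0.0062, -0.0084, -0.061, -0.0066, 0.021]
[0.0402, -0.0065, -0.009, -0.061, -0.0066, 0.021]
[0.04, -0.0068, -0.0097, -0.061, -0.0066, 0.021]
[0.0398, -0.007, -0.0104, -0.061, -0.0066, 0.021]
[0.0396, -0.0072, -0.0111, -0.061, -0.0066, 0.021]
```

Emit:
arm_command([
  [[0,0,-0.015,0,0,0],[0,0,-0.025,0,0,0],[0,0,-0.03,0,0,0],[0,0,-0.03,0,0,0],[0,0,-0.03,0,0,0],[0,0,0,0,0,0]],
])

```text
clock: 4.28
position: [0.5386, -0.1918, 0.1839]
ee_rot: [2.0, 2.415, 0.005]
force: [1.4, 0.2, -1.7]
width: 0.272
gripper_force: 50.0
```

Emit:
arm_command([
  [[0.041,-0.004,-0.0055,-0.061,-0.0066,0.021],[0.041,-0.0045,-0.006,-0.061,-0.0066,0.021],[0.041,-0.005,-0.0065,-0.061,-0.0066,0.021],[0.0405,-0.0055,-0.007,-0.061,-0.0066,0.021],[0.0405,-0.006,-0.0075,-0.061,-0.0066,0.021],[0.0405,-0.006,-0.0085,-0.061,-0.0066,0.021],[0.04,-0.0065,-0.009,-0.061,-0.0066,0.021],[0.04,-0.007,-0.0095,-0.061,-0.0066,0.021],[0.04,-0.007,-0.0105,-0.061,-0.0066,0.021],[0.0395,-0.007,-0.011,-0.061,-0.0066,0.021]],
])

```text
clock: 5.52
position: [0.4262, 0.1803, 0.2299]
ee_rot: [1.908, 1.878, 0.539]
force: [0.2, -0.8, -2.4]
width: 0.271
gripper_force: 50.0
```

Emit:
arm_command([
  [[0,0,0,0,0,0],[0,0,0,0,0,0],[0,0,0,0,0,0]],
])

```text
clock: 5.9
position: [0.4272, 0.1781, 0.2297]
ee_rot: [1.91, 1.878, 0.534]
force: [0.9, -0.1, -2.6]
width: 0.268
gripper_force: 50.0
```

```bash
python3 - <<'E'
from h import *
from cell import arm
np.set_printoptions(precision=4,suppress=True)
s,im,W=wrist(arm,"w2");print(s["position"],R.from_rotvec(s["ee_rot"]).as_matrix(),s["joints"],s["clock"],im["T"],sep="\n")
E
```

```text
[0.4272 0.1781 0.2297]
[[ 0.0206  0.8437  0.5364]
 [ 0.9997 -0.0109 -0.0212]
 [-0.012   0.5367 -0.8437]]
[-0.1629  0.042  -0.6711  2.3249  0.9003  0.5859 -1.5652]
5.9
[[ 0.8433 -0.1848  0.5046  0.3551]
 [-0.01   -0.9443 -0.329   0.2659]
 [ 0.5373  0.2724 -0.7982  0.3472]
 [ 0.      0.      0.      1.    ]]
```

View pics/w2.png

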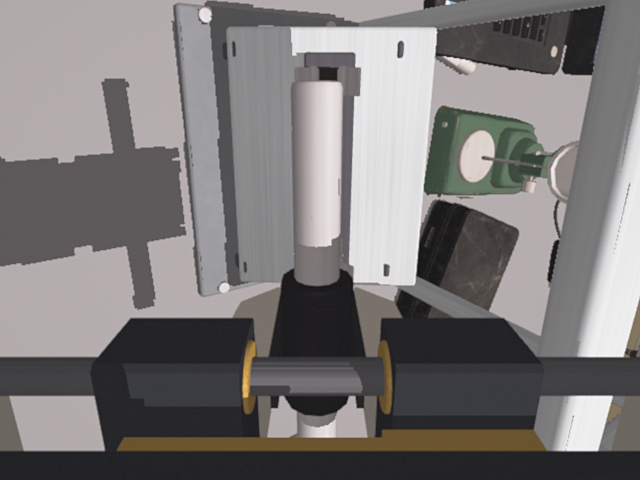

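The view shows the board (corners about (228,28), (437,28), (413,285)), the clip on the +y side at (335,72), the rod held in front of it, and the light bar at (590,300). Next I fit the board plane and the rack frame.

```bash
python3 - <<'E'
from h import *
np.set_printoptions(precision=4,suppress=True)
im=pickle.load(open("w2.pkl","rb"));W=cloud(im,im["T"])
def fit(p):
    c=np.median(p,0)
    for _ in range(4):
        n=np.linalg.svd(p-c,full_matrices=False)[2][2];d=(p-c)@n;k=abs(d)<2.5*np.std(d);p=p[k];c=p.mean(0)
    n=n*np.sign(n[2]);return c,n,np.std((p-c)@n)
b=np.vstack([W[70:250,368:400].reshape(-1,3),W[70:240,242:280].reshape(-1,3)]);b=b[~np.isnan(b).any(1)]
c,n,sd=fit(b);print("board",c,n,sd)
h=(W-c)@n
m=((abs(h)<.006)).astype(np.uint8);nl,lab,st,_=cv2.connectedComponentsWithStats(m)
L=[lab[150,385],lab[150,260]];print(st[L])
mm=np.isin(lab,L);
# slope/width coords
y=np.array([.03,1,0]);y-=n*(y@n);y/=np.linalg.norm(y);u=np.cross(y,n)
P=W[mm]-c;print("u axis",u,"range u",np.percentile(P@u,[.2,99.8]),"y",np.percentile(P@y,[.2,99.8]))
# edge direction of upper/lower board edges (columns of mask per row)
for side in(0,1):
    e=[]
    for v in range(60,250,6):
        k=np.where(mm[v])[0];k=k[(k>215)&(k<450)]
        e.append(W[v,k[0] if side==0 else k[-1]])
    e=np.array(e);pf=np.polyfit(e[:,1],e[:,0],1);pz=np.polyfit(e[:,1],e[:,2],1);print("edge",side,"dx/dy",pf[0],"dz/dy",pz[0],"at y=.2",np.polyval(pf,.2),np.polyval(pz,.2))
for u0 in (300,330,385): 
    k=np.where(mm[:,u0])[0]
    if len(k):print("col",u0,k[0],W[k[0],u0],k[-1],W[k[-1],u0])
# base z and edges: row scan left edge
e=[]
for v in range(30,280,10):
    k=np.where((W[v,150:230,2]>.006))[0];e.append(W[v,150+k[0]])
e=np.array(e);pf=np.polyfit(e[:,1],e[:,0],1);print("base front",pf,np.polyval(pf,.2),e[:,2].mean())
# light bar
l=[]
for v in range(140,420,15):
    k=np.where((W[v,480:640,2]>.262)&(W[v,480:640,2]<.295)&(W[v,480:640,0]<.56))[0]
    if len(k): l.append(W[v,480+k[0]])
l=np.array(l);print("light",l[::4]);pf=np.polyfit(l[:,1],l[:,0],1);print(pf,np.polyval(pf,.2))
# clip points
q=W[60:100,290:365];hh=h[60:100,290:365];k=(hh>.02)&(hh<.1);print("clip",q[k].min(0),q[k].max(0),hh[k].max())
for v in (68,72,76,80,86,92): print(v,[(uu,round(float(h[v,uu])*1e3),round(float((W[v,uu]-c)@u)*1e3),round(float((W[v,uu]-c)@y)*1e3)) for uu in range(290,364,6)])
E
```

```text
board [0.5341 0.2122 0.0668] [-0.5741  0.0101  0.8187] 0.0006924360814728737
[[  226    26   211   260 35647]
 [  226    26   211   260 35647]]
u axis [ 0.8184 -0.0246  0.5742] range u [-0.0671  0.0822] y [-0.1044  0.0937]
edge 0 dx/dy 0.020612181563739892 dz/dy -0.0015541511442626035 at y=.2 0.48003547043905564 0.027239167610582274
edge 1 dx/dy 0.01951060516377168 dz/dy -0.0005368726444122747 at y=.2 0.6019467249626106 0.11244040711688606
col 300 26 [0.5258 0.3057 0.0578] 66 [0.5239 0.2792 0.0597]
col 330 26 [0.5439 0.3055 0.0689] 51 [0.5427 0.289  0.0708]
col 385 26 [0.5752 0.3049 0.0917] 284 [0.5786 0.1071 0.1004]
base front [0.0182 0.4464] 0.45006952471908057 0.007205032735096189
light [[0.5041 0.2481 0.2727]
 [0.5044 0.2278 0.2723]
 [0.5036 0.2057 0.2724]
 [0.4317 0.2154 0.2947]]
[-0.0162  0.5022] 0.498959188809951
clip [0.4871 0.259  0.0851] [0.5335 0.2776 0.1388] 0.06951285337656976
68 [(290, 1, -21, 65), (296, 68, -11, 62), (302, 65, -8, 63), (308, 61, -4, 63), (314, 61, -1, 63), (320, 22, 1, 65), (326, 21, 5, 65), (332, 21, 9, 65), (338, 59, 13, 63), (344, 59, 17, 63), (350, 63, 20, 63), (356, 68, 24, 63), (362, 1, 31, 66)]Traceback (most recent call last):
  File "<stdin>", line 41, in <module>
ValueError: cannot convert float NaN to integer
```

```bash
python3 - <<'E'
from h import *
from cell import arm
np.set_printoptions(precision=4,suppress=True)
im=pickle.load(open("w2.pkl","rb"));T=im["T"];tc=np.array(im["T_tool_cam"])
Wt=cloud(im,tc)  # tool frame
m=(abs(Wt[...,1])<.02)&(abs(Wt[...,2])<.02)&(Wt[...,0]>.035)&(Wt[...,0]<.1)
p=Wt[m]
for a in np.arange(.035,.095,.01):
    k=(p[:,0]>a)&(p[:,0]<a+.01);q=p[k];print(round(a,3),k.sum(),"y",np.percentile(q[:,1],[1,99]),"zmin",np.percentile(q[:,2],2))
print("end x",np.percentile(p[:,0],99.5))
s=arm.observe();A=np.eye(4);A[:3,:3]=R.from_rotvec(s["ee_rot"]).as_matrix();A[:3,3]=s["position"]
for n in("top","scene"):
    i=arm.get_image(n);W=cloud(i);t=(W-A[:3,3])@A[:3,:3];t=t[~np.isnan(t).any(-1)]
    for b in np.arange(-.26,.03,.02):
        k=(t[:,2]>b)&(t[:,2]<b+.02)&(abs(t[:,0])<.11)&(abs(t[:,1])<.11);q=t[k]
        if len(q):print(n,round(b,2),len(q),"x",q[:,0].min(),q[:,0].max(),"y",q[:,1].min(),q[:,1].max())
E
```

```text
0.035 1342 y [-0.0067  0.009 ] zmin -0.00861339935262793
0.045 1429 y [-0.0065  0.0089] zmin -0.008526244296198787
0.055 1543 y [-0.0066  0.009 ] zmin -0.008590023665295042
0.065 1641 y [-0.0067  0.0089] zmin -0.008731458916324042
0.075 1784 y [-0.0066  0.0089] zmin -0.008650404523709925
0.085 748 y [-0.0065  0.0088] zmin -0.00881515550086909
end x 0.08896474300362837
top -0.26 143 x -0.040786258877472524 0.034235860677578285 y -0.005773711892351238 0.04406742525583296
top -0.24 136 x -0.040172651096367154 0.03652105918616216 y -0.002350606908411447 0.04572974869901762
top -0.22 136 x -0.04071906729130773 0.03715013446352688 y -0.0031792311377944666 0.04429453042458847
top -0.2 161 x -0.042382318084552464 0.04264355898534673 y -0.019006552721175272 0.04607721612420456
top -0.18 48 x -0.04187873687813718 0.036148407377853076 y -0.005770242462218884 0.0445402911048767
top -0.16 95 x -0.03680043169837262 0.02574467479920003 y -0.04587893644518238 0.03976904837557519
top -0.14 9 x -0.03609133926976466 0.03532909526402539 y -0.006275087102325382 0.018839060427615562
top -0.12 32 x -0.0239
[... 1419 characters left out ...]
 -0.03688322988600118 0.04191723386355563 y -0.09920305769675082 0.0943407536259448
scene -0.08 269 x -0.03263227479577911 0.041254820412546474 y -0.09709924061338841 0.08974584827477844
scene -0.06 95 x -0.030305810959777284 0.040077082631786116 y -0.09020462620121118 0.08127438558460998
scene -0.04 13 x -0.007208514548561766 0.017438616650978213 y -0.022604545455918824 0.018797863369671246
scene -0.02 327 x -0.06567757669729941 0.10993588621161553 y -0.03387251751724445 0.10806686649755283
scene -0.0 147 x -0.08177869674018008 0.10990590716615126 y -0.031855531212207217 0.10996132273473387
scene 0.02 2 x 0.006498084417847055 0.007716289757032648 y -0.014730997241108547 0.016912656290866895
```

```bash
cat >> h.py <<'E'
c0=np.array([.5341,.2122,.0668]);yw=R.from_rotvec([0,0,-.019])
N=yw.apply([-.574,0,.819]);U=yw.apply([.819,0,.574]);Y=yw.apply([0,1,0])
HOME=c0+.0075*U-.0054*Y+.0515*N; OFF=np.array([-.001,.001,-.0007])
def pose(d,u,tilt):
    a=np.radians(tilt);R2=frame(-(N*np.cos(a)-U*np.sin(a)),Y);return HOME+d*N+u*U-R2@OFF,R2
def cur(arm):
    s=arm.observe();Rm=R.from_rotvec(s["ee_rot"]).as_matrix();r=s["position"]+Rm@OFF-HOME
    print("t",s["clock"],"d,u,y mm",np.round([r@N*1e3,r@U*1e3,r@Y*1e3],1),"F n,u,y",np.round([s["force"]@N,s["force"]@U,s["force"]@Y],1),"j",np.round(s["joints"],2),"w",s["width"]);return s["position"],Rm
E
python3 - <<'E'
from h import *
from cell import arm
p,Rm=cur(arm);p2,R2=pose(.06,-.035,13);print(HOME,p2);print(*plan(p,Rm,p2,R2,6),sep="\n")
E
```

```text
t 6.05 d,u,y mm [143.7   0.2 -31.4] F n,u,y [-2.5 -1.6 -0.9] j [-0.16  0.04 -0.67  2.32  0.9   0.59 -1.57] w 0.2712586674855465
[0.51058313 0.2072459  0.1132835 ] [0.44736015 0.20944746 0.1411219 ]
[0.0054, -0.0052, 0.0142, -0.0452, 0.0016, 0.001]
[0.0054, -0.0058, 0.0139, -0.0452, 0.0016, 0.001]
[0.0053, -0.0065, 0.0137, -0.0452, 0.0016, 0.001]
[0.0053, -0.0071, 0.0134, -0.0452, 0.0016, 0.001]
[0.0053, -0.0077, 0.013, -0.0452, 0.0016, 0.001]
[0.0053, -0.0083, 0.0127, -0.0452, 0.0016, 0.001]
```

Emit:
arm_command([
  [[0.0055,-0.005,0.014,-0.045,0.0015,0.001],[0.0055,-0.006,0.014,-0.045,0.0015,0.001],[0.0055,-0.0065,0.0135,-0.045,0.0015,0.001],[0.0055,-0.007,0.0135,-0.045,0.0015,0.001],[0.005,-0.0075,0.013,-0.045,0.0015,0.001],[0.005,-0.0085,0.0125,-0.045,0.0015,0.001],[0,0,0,0,0,0],[0,0,0,0,0,0]],
])

```text
clock: 7.05
position: [0.4468, 0.2101, 0.1417]
ee_rot: [1.739, 1.708, 0.758]
force: [0.2, 0.4, -1.7]
width: 0.271
gripper_force: 50.0
```

```bash
python3 - <<'E'
from h import *
from cell import arm
p,Rm=cur(arm);p2,R2=pose(.06,-.035,13);print(p2);print(*plan(p,Rm,p2,R2),sep="\n")
p,Rm=p2,R2;p2,R2=pose(.026,0,13);print(*plan(p,Rm,p2,R2,4),sep="\n")
E
```

```text
t 7.05 d,u,y mm [ 60.8 -35.1   0.7] F n,u,y [-1.5 -0.8  0.4] j [-0.47  0.43 -0.7   2.54  1.78  1.02 -2.72] w 0.27054728684112267
[0.44736015 0.20944746 0.1411219 ]
[-0.0007, -0.0, 0.0008, -0.0019, 0.0002, 0.0013]
[-0.0, 0.0066, 0.0103, 0.0, 0.0, 0.0]
[-0.0, 0.0066, 0.0103, 0.0, 0.0, 0.0]
[-0.0, 0.0066, 0.0103, 0.0, 0.0, 0.0]
[-0.0, 0.0066, 0.0103, 0.0, 0.0, 0.0]
```

Emit:
arm_command([
  [[-0.0005,0.0065,0.0105,0.01,0,0.001]],
])

```text
clock: 7.18
position: [0.4594, 0.2099, 0.1403]
ee_rot: [1.745, 1.714, 0.754]
force: [0.0, 0.1, -2.9]
width: 0.269
gripper_force: 50.0
```

```bash
python3 - <<'E'
from h import *
from cell import arm
p,Rm=cur(arm);p2,R2=pose(.026,0,12);print(*plan(p,Rm,p2,R2,3),sep="\n")
E
```

```text
t 7.175 d,u,y mm [ 52.4 -25.7   0.7] F n,u,y [-2.4 -1.7  0.1] j [-0.44  0.43 -0.69  2.52  1.8   0.99 -2.69] w 0.26910785606778875
[-0.0003, 0.0065, 0.0104, 0.0024, -0.0005, 0.0002]
[-0.0002, 0.0065, 0.0104, 0.0024, -0.0005, 0.0002]
[-0.0002, 0.0065, 0.0104, 0.0024, -0.0005, 0.0002]
```

Joints ease off the limits; continue to just in front of the mouths.

Emit:
arm_command([
  [[0,0.0065,0.0105,0.003,0,0],[0,0.0065,0.0105,0.002,0,0],[0,0.0065,0.0105,0.002,0,0],[0,0,0,0,0,0],[0,0,0,0,0,0]],
])

```text
clock: 7.8
position: [0.495, 0.2089, 0.1321]
ee_rot: [1.751, 1.719, 0.747]
force: [-1.1, -0.4, -2.6]
width: 0.27
gripper_force: 50.0
```

```bash
python3 - <<'E'
from h import *
from cell import arm
np.set_printoptions(precision=4,suppress=True)
p,Rm=cur(arm);print((R.from_matrix(Rm).inv()*R.from_matrix(pose(0,0,12)[1])).as_rotvec())
s,im,W=wrist(arm,"w3")
i=arm.get_image("scene");a=i["pixels"][220:340,200:320];a=cv2.resize(a,(480,480),interpolation=2)
b=cv2.resize(im["pixels"],(320,240),interpolation=3);o=np.zeros((480,800,3),np.uint8);o[:,:480]=a;o[:240,480:]=b
cv2.imwrite("pics/c3.png",o[:,:,::-1])
d=W-HOME;h=d@N*1e3;u=d@U*1e3;y=d@Y*1e3
for lo,hi,n in((50,72,"left clip zone"),(72,92,"rod end")):
  for a in range(-30,34,4):
    k=(y>lo)&(y<hi)&(u>=a)&(u<a+4)&(h>-20)&(h<45)
    if k.sum()>5:print(n,a,k.sum(),"hmax",np.round(np.percentile(h[k],[2,98]),1))
E
```

```text
t 7.8 d,u,y mm [25.2 -1.2  0.4] F n,u,y [-1.5 -2.4 -0.4] j [-0.37  0.47 -0.65  2.47  1.88  0.94 -2.65] w 0.2699758579846105
[-0.0007 -0.0004  0.0005]
left clip zone -22 149 hmax [14.4 17.3]
left clip zone -18 511 hmax [12.5 17.2]
left clip zone -14 530 hmax [-16.2  12.9]
left clip zone -10 1302 hmax [ 6.8 30.7]
left clip zone -6 992 hmax [28.6 33. ]
left clip zone -2 852 hmax [30.7 33.2]
left clip zone 2 643 hmax [28.3 32. ]
left clip zone 6 98 hmax [25.3 28.1]
left clip zone 10 388 hmax [ 9.3 13.4]
left clip zone 14 631 hmax [11.4 17.4]
left clip zone 18 115 hmax [14.3 17.1]
rod end -10 775 hmax [22.8 31. ]
rod end -6 939 hmax [29.1 33. ]
rod end -2 842 hmax [30.5 33.2]
rod end 2 620 hmax [28.1 32.1]
rod end 6 96 hmax [25.  28.4]
```

View pics/c3.png

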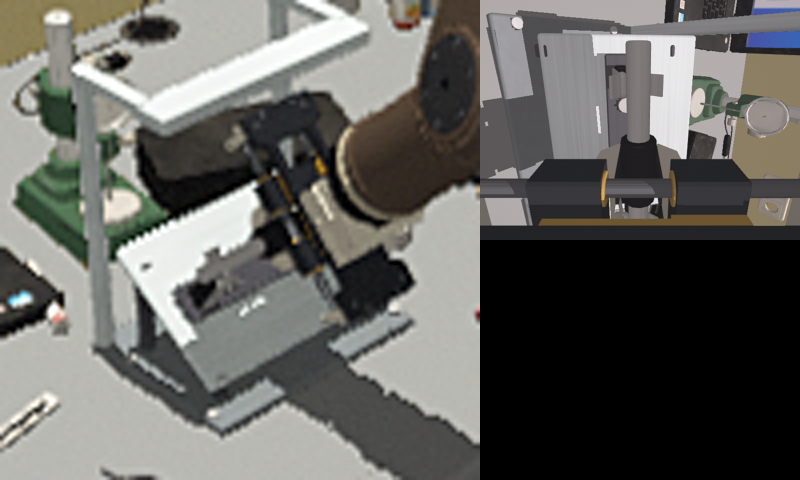

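The scene crop shows the gripper clear of the light bar, and the wrist view shows the rod centred over the clip at (637,90). The mouth tips measure 17 mm over my home, which matches the given 18 mm. Press along the board normal in small steps.

Emit:
arm_command([
  [[0,-0.0006,0.003,0,0,0],[0,-0.0006,0.003,0,0,0],[0,-0.0006,0.003,0,0,0],[0,0,0,0,0,0]],
])

```text
clock: 8.4
position: [0.5007, 0.2088, 0.1245]
ee_rot: [1.751, 1.719, 0.747]
force: [0.2, 0.1, -3.3]
width: 0.271
gripper_force: 50.0
```

Emit:
arm_command([
  [[0,-0.0002,0.001,0,0,0],[0,-0.0002,0.001,0,0,0],[0,0,0,0,0,0]],
])

```text
clock: 8.78
position: [0.5019, 0.2089, 0.1232]
ee_rot: [1.751, 1.718, 0.748]
force: [-1.3, 0.2, -2.6]
width: 0.268
gripper_force: 50.0
```

```bash
python3 -c "
from h import *
from cell import arm
cur(arm)"
```

```text
t 8.775 d,u,y mm [14.  -0.7  0.5] F n,u,y [-1.3 -2.6  0.1] j [-0.37  0.5  -0.64  2.46  1.91  0.96 -2.66] w 0.2679849900376271
```

Emit:
arm_command([
  [[0,-0.0002,0.001,0,0,0],[0,-0.0002,0.001,0,0,0],[0,0,0,0,0,0]],
])

```text
clock: 9.15
position: [0.5029, 0.2092, 0.122]
ee_rot: [1.749, 1.719, 0.749]
force: [-5.4, -1.5, 5.2]
width: 0.27
gripper_force: 50.0
```

Emit:
arm_command([
  [[0,-0.0002,0.001,0,0,0],[0,0,0,0,0,0]],
])

```text
clock: 9.4
position: [0.5034, 0.2093, 0.1212]
ee_rot: [1.749, 1.719, 0.749]
force: [-6.4, 0.2, 6.5]
width: 0.271
gripper_force: 50.0
```

Emit:
arm_command([
  [[0,-0.0002,0.001,0,0,0],[0,0,0,0,0,0]],
])

```text
clock: 9.65
position: [0.504, 0.2095, 0.1204]
ee_rot: [1.749, 1.719, 0.749]
force: [-5.3, -0.5, 6.3]
width: 0.269
gripper_force: 50.0
```

```bash
python3 -c "
from h import *
from cell import arm
cur(arm)"
```

```text
t 9.65 d,u,y mm [10.5 -0.5  1.1] F n,u,y [ 8.2 -0.7 -0.6] j [-0.36  0.51 -0.64  2.46  1.92  0.97 -2.67] w 0.2685972861256977
```

Emit:
arm_command([
  [[0,-0.0002,0.001,0,0,0],[0,0,0,0,0,0]],
])

```text
clock: 9.9
position: [0.5046, 0.2094, 0.1195]
ee_rot: [1.749, 1.719, 0.749]
force: [-5.1, 0.2, 5.1]
width: 0.269
gripper_force: 50.0
```

Emit:
arm_command([
  [[0,-0.0002,0.001,0,0,0],[0,0,0,0,0,0]],
])

```text
clock: 10.15
position: [0.5053, 0.2094, 0.1187]
ee_rot: [1.749, 1.719, 0.749]
force: [-4.6, 1.1, 5.2]
width: 0.271
gripper_force: 50.0
```

Emit:
arm_command([
  [[0,-0.0002,0.001,0,0,0],[0,0,0,0,0,0]],
])

```text
clock: 10.4
position: [0.5059, 0.2094, 0.1177]
ee_rot: [1.75, 1.719, 0.749]
force: [-4.8, 0.7, 3.9]
width: 0.269
gripper_force: 50.0
```

```bash
python3 -c "
from h import *
from cell import arm
cur(arm)"
```

```text
t 10.4 d,u,y mm [ 7.2 -0.5  1.1] F n,u,y [ 5.9 -1.7  0.6] j [-0.36  0.52 -0.64  2.46  1.93  0.97 -2.67] w 0.2690460031029473
```

Past the peak, and the resistance is falling. Continue.

Emit:
arm_command([
  [[0,-0.0002,0.001,0,0,0],[0,0,0,0,0,0]],
])

```text
clock: 10.65
position: [0.5066, 0.2092, 0.1166]
ee_rot: [1.75, 1.719, 0.748]
force: [-3.0, 1.0, 3.5]
width: 0.273
gripper_force: 50.0
```

Emit:
arm_command([
  [[0,-0.0002,0.001,0,0,0],[0,0,0,0,0,0]],
])

```text
clock: 10.9
position: [0.5073, 0.2089, 0.1156]
ee_rot: [1.751, 1.718, 0.748]
force: [-1.3, 2.0, 0.2]
width: 0.268
gripper_force: 50.0
```

Emit:
arm_command([
  [[0,-0.0002,0.001,0,0,0],[0,0,0,0,0,0]],
])

```text
clock: 11.15
position: [0.5079, 0.2086, 0.1146]
ee_rot: [1.751, 1.718, 0.747]
force: [0.0, 1.4, -2.5]
width: 0.271
gripper_force: 50.0
```

```bash
python3 -c "
from h import *
from cell import arm
cur(arm)"
```

```text
t 11.15 d,u,y mm [ 3.6 -0.6  0.3] F n,u,y [-2.  -1.4  1.4] j [-0.36  0.53 -0.64  2.46  1.94  0.97 -2.68] w 0.27086053260460646
```

Emit:
arm_command([
  [[0,-0.0002,0.001,0,0,0],[0,0,0,0,0,0]],
])

```text
clock: 11.4
position: [0.5084, 0.2085, 0.1138]
ee_rot: [1.751, 1.718, 0.747]
force: [2.5, 0.9, -3.9]
width: 0.273
gripper_force: 50.0
```

Emit:
arm_command([
  [[0,-0.0002,0.001,0,0,0],[0,0,0,0,0,0]],
])

```text
clock: 11.65
position: [0.509, 0.2085, 0.113]
ee_rot: [1.751, 1.718, 0.747]
force: [2.7, -0.5, -5.3]
width: 0.274
gripper_force: 50.0
```

Emit:
arm_command([
  [[0,-0.0002,0.001,0,0,0],[0,0,0,0,0,0]],
])

```text
clock: 11.9
position: [0.5096, 0.2085, 0.1123]
ee_rot: [1.751, 1.718, 0.747]
force: [1.4, -0.8, -4.8]
width: 0.272
gripper_force: 50.0
```

```bash
python3 -c "
from h import *
from cell import arm
cur(arm)"
```

```text
t 11.9 d,u,y mm [ 0.7 -0.5  0.3] F n,u,y [-4.7 -1.6 -0.7] j [-0.35  0.53 -0.64  2.46  1.94  0.98 -2.68] w 0.2724398164299119
```

The clips now draw the rod in, with the force reversed, so it has snapped. One more millimetre towards balance, then let go.

Emit:
arm_command([
  [[0,-0.0002,0.001,0,0,0],[0,0,0,0,0,0],[0,0,0,0,0,0]],
])

```text
clock: 12.28
position: [0.5101, 0.2085, 0.1115]
ee_rot: [1.751, 1.718, 0.747]
force: [1.1, -1.5, -3.2]
width: 0.268
gripper_force: 50.0
```

Emit:
arm_command([
  [[0,0,0,0,0,0],[0,0,0,0,0,0],[0,0,0,0,0,0],[0,0,0,0,0,0],[0,0,0,0,0,0]],
], jaw=0.045)

```text
clock: 12.9
position: [0.5102, 0.2088, 0.1117]
ee_rot: [1.75, 1.718, 0.748]
force: [-0.2, -0.8, -0.1]
width: 0.492
gripper_force: 0.0
```

```bash
python3 - <<'E'
from h import *
from cell import arm
np.set_printoptions(precision=4,suppress=True)
p,Rm=cur(arm);s,im,W=wrist(arm,"w4")
d=W-HOME;h=d@N*1e3;u=d@U*1e3;y=d@Y*1e3
for lo in (30,40,72,80):
    k=(y>lo)&(y<lo+8)&(abs(u)<15)&(h>-8)&(h<25)
    print(lo,k.sum(),"u",np.percentile(u[k],[2,98]),"h",np.percentile(h[k],98))
k=(abs(u)<9)&(h>2)&(y>60)&(y<110)&(h<20);print("end",np.percentile(y[k],99.5))
E
```

```text
t 12.9 d,u,y mm [-0.2 -0.4  0.6] F n,u,y [ 0.1 -0.2 -0.8] j [-0.35  0.54 -0.64  2.45  1.95  0.98 -2.68] w 0.49174332857055525
30 1023 u [-7.7937  6.8832] h 7.112065091590411
40 1091 u [-7.7735  7.0401] h 7.254752592936009
72 1337 u [-7.799   6.7574] h 7.324075608456747
80 1462 u [-7.8188  7.126 ] h 7.241992048000212
end 90.46973605095751
```

Emit:
arm_command([
  [[0,0,-0.005,0,0,0],[0,0,-0.01,0,0,0],[0,0,-0.012,0,0,0],[0,0,-0.012,0,0,0],[0,0,-0.012,0,0,0],[0,0,-0.012,0,0,0],[0,0,0,0,0,0],[0,0,0,0,0,0]],
])

```text
clock: 13.95
position: [0.4642, 0.2096, 0.1547]
ee_rot: [1.75, 1.718, 0.748]
force: [-0.3, -0.3, -1.3]
width: 0.491
gripper_force: 0.0
```

```bash
python3 - <<'E'
from h import *
from cell import arm
np.set_printoptions(precision=4,suppress=True)
p,Rm=cur(arm);s,im,W=wrist(arm,"w5")
d=W-HOME;h=d@N*1e3;u=d@U*1e3;y=d@Y*1e3
for lo in (-90,-80,-50,-40,30,40,72,80):
    k=(y>lo)&(y<lo+8)&(abs(u)<15)&(h>-8)&(h<25)
    if k.sum()>5:print(lo,k.sum(),"u",np.percentile(u[k],[2,98]),"h",np.percentile(h[k],98))
k=(abs(u)<9)&(h>2)&(y>60)&(y<110)&(h<20);print("end",np.percentile(y[k],99.5))
E
```

```text
t 13.95 d,u,y mm [ 61.4 -13.4   0.5] F n,u,y [-0.9 -1.  -0.3] j [-0.4   0.39 -0.7   2.5   1.76  0.94 -2.61] w 0.49130459099104457
-90 249 u [-7.7931  7.1421] h 7.125018401685559
-80 294 u [-7.3122  6.861 ] h 7.242325756237512
-50 165 u [-7.8715  7.461 ] h 6.916124114046397
-40 404 u [-7.8272  7.1349] h 7.198497544945789
30 520 u [-7.8099  6.7165] h 7.263184559282073
40 570 u [-7.8957  7.4367] h 7.130992370585741
72 657 u [-7.9011  6.8056] h 7.383300123643574
80 682 u [-7.9074  7.4267] h 7.201909946655361
end 90.3188435158235
```

View pics/w5.png

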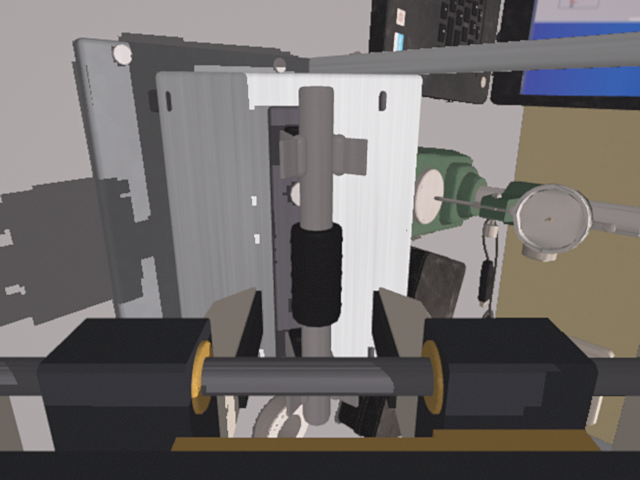

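The rod lies parallel over its whole length (x≈317 px). Both ends are at the same height, with the axis 18 mm below the mouth tips as specified, centred, and the fingers are clear. Handing in.

```bash
python3 -c "
from cell import arm
print(arm.sign_off())"
```

```text
the job is handed in; nothing more can be done
None
```

I pressed the setting rod into both rack clips until it snapped home, let go and backed the gripper clear, then handed the job in at about 14 s. The last wrist view showed the rod level and centred. I had no direct cushion reading, and `sign_off()` returned no verdict.

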